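Fill the pot carrier and lift it level

ROBOT

A 6-joint arm with a two-finger parallel gripper is mounted at the origin on the work surface. World frame = base frame: x ahead of the robot, y to its left, z up, the work surface at z = 0. Lengths are in m, angles in degrees, forces in N, time in s.
With the tool pointing down it reaches from about 0.4 to 0.925 m from the base axis. Payload 3.4 kg.
Tool frame: the origin (TCP) lies where the fingers leave the gripper's body, on its centre line; the fingertips stand 73 mm ahead of it and the grasp point (between the pads) lies 54 mm ahead of it (r.grip_depth is the distance from the TCP to the grasp point, in m); x points along the fingers, y is the direction in which the jaws open and shut, and the axes are right-handed (so a half turn about x gives the same grasp; the last joint's range is limited). The gripper opens to 85 mm and grips with 20 to 120 N. Pads are 22 mm wide; open, the fingers measure 114 mm over their backs; the gripper's body (76 mm by 85 mm) begins 54 mm behind the grasp point. The pads swing forward as they close: fully open they stand 13 mm farther back than shut.
Start: joints at [-74.57, 17.578, 86.31, -0, 76.112, -4.211], TCP at [0.193, -0.542, 0.304] pointing down, gripper open.
Joint ranges: [-179.03, 179.03], [-60, 130.46], [8.19, 133.38], [-81.62, 261.62], [5.75, 156.47], [-153.77, 153.77]. Speed limits (degrees/s): [147.25, 147.25, 180, 180, 180, 180].

INTERFACE

Orientations are given as a 3x3 rotation matrix whose columns are the frame's x, y, z axes.
In Python, from cell import r gives the robot as it stands. Calls block until the motion is done:
- r.goto(position, orientation): joint-space move of the TCP to a pose.
- r.line_to(position, ori=None, velocity=0.15): straight line of the TCP; ori=None keeps the orientation; velocity is the mean speed in m/s.
- r.movej(angles): joint-space move.
- r.move_gripper(opening, grip_force=None): finger opening in m; grip_force is the grip in N (None keeps the last); returns when the fingers have stopped.
- r.pause(seconds).
- r.inverse_kinematics(position, orientation): joint angles nearest the present ones, or None.
- r.sense(): the state.
- r.grab_frame(name): name is "scene" or "top" or "wrist"; returns (picture, depth): 400x640x3 uint8, red, green, blue; 400x640 float32, m along the optical axis (not along the pixel's ray), 0 where there is no reading.
- r.get_calibration(name): a dict with "K" (3x3 intrinsics, pixels), "eye" and "orientation" of the camera in the world. Camera axes: x right, y up, looking along -z (the intrinsics and any distortion apply to the point x, -y, -z); pixel columns grow to the right and rows downward; lengths in m; the calibration is good to about 2 mm. A picture is of the moment at which its call begins: read the wrist's pose just before it. get_calibration takes no time and is no camera call; for the wrist camera it gives the pose at the moment of the call.
A pose or a line that the arm cannot do raises r.Unreachable and nothing moves.
- r.sign_off(): hands the job in, once; it reports no verdict.
Trained networks look in the newest picture that a camera, given by its name, has taken for a name from the list of things; names that differ only in an ending like _2 or _b are one class to them, and where a whole thing is asked for, a point or a joint stands for the part that bears it (a point fixed in the world has none). Each returns a list of dicts, best first, with "conf" (0 to 1); they miss things now and then, are a little off and sometimes report something else, mostly with a low value. They report only what shows in the picture. A call takes as long as a camera call.
- r.search_frame(camera, query): "box" ([left, top, right, bottom] in pixels, round what is visible of it).
- r.masks_of(camera, query): "region" (400x640 bool, what is visible of it) and "box" ([left, top, right, bottom] in pixels, round what is visible of it).
The state is a dict: "t": time; "qpos": joint angles; "qd": joint speeds; "effort": joint torques, N m; "tool_pos": TCP position; "tcp_rot": TCP orientation; "contact_force": force on the tool from outside, world axes, zero at the start; "ft_torque": the same for the moment, N m; "width": finger opening in m.
Only numpy, scipy, OpenCV 4.12 (cv2) and the standard library are available. Lean on these libraries where they do the work, as an engineer would, in place of code of your own. Each camera call takes 0.05 s, during which the arm holds its last target. There are 200 camera calls.

TASK

Stand the three loose terracotta pots upright in the three empty pockets of the grey carrying tray, so that the four pots make a neat two-by-two grid. Then take the tray by the grip bar on its central post, lift it straight up to at least 10 cm clear of the bench, keeping it level all the way, and finish while still holding it there, level and steady, with all four pots in their pockets. Leave the white jug, the trowel and the spanner where they are.

Things in the scene. Friction and masses are not known exactly. Their poses are not given: they have to be found in the camera images.
- tray: Loose grey plastic tray, 400 g, 198 mm square, 14 mm thick, lip 20 mm high; 2 x 2 square pockets 110 mm apart. A black central post (26 mm in tray x, 14 in y) carries a flat-sided grip bar, 60 mm long in x, 16 mm thick in y, 80 to 100 mm above the underside. Origin: centre of the underside, z up, x along the bar.
- tray_grip (a point): Centre of the tray's grip bar, 90 mm above the tray's underside; axes as the tray's. Pinch the bar here, closing along tray y.
- pocket0 (a point): Centre of the floor of one black-floored square pocket of the tray (46 x 46 mm opening, 8 mm deep; floor 6 mm above the tray's underside). In the tray's frame at (55, 55, 6) mm; axes as the tray's. One pot already stands in it at the start.
- pocket1 (a point): Centre of the floor of one black-floored square pocket of the tray (46 x 46 mm opening, 8 mm deep; floor 6 mm above the tray's underside). In the tray's frame at (55, -55, 6) mm; axes as the tray's. Empty at the start.
- pocket2 (a point): Centre of the floor of one black-floored square pocket of the tray (46 x 46 mm opening, 8 mm deep; floor 6 mm above the tray's underside). In the tray's frame at (-55, 55, 6) mm; axes as the tray's. Empty at the start.
- pocket3 (a point): Centre of the floor of one black-floored square pocket of the tray (46 x 46 mm opening, 8 mm deep; floor 6 mm above the tray's underside). In the tray's frame at (-55, -55, 6) mm; axes as the tray's. Empty at the start.
- pot0: Small empty terracotta flower pot, open top: foot 38 mm across, tapering out to 47 mm at 37 mm height, then an upright rim band 54 mm across from 37 to 55 mm height (grip it there); wall 4 mm, about 90 g. Origin: centre of its underside, z up. Stands at the start in pocket0 of the tray.
- pot1: Small empty terracotta flower pot, open top: foot 38 mm across, tapering out to 47 mm at 37 mm height, then an upright rim band 54 mm across from 37 to 55 mm height (grip it there); wall 4 mm, about 90 g. Origin: centre of its underside, z up. Stands at the start loose on the bench; any of the loose pots may go in any empty pocket.
- pot2: Small empty terracotta flower pot, open top: foot 38 mm across, tapering out to 47 mm at 37 mm height, then an upright rim band 54 mm across from 37 to 55 mm height (grip it there); wall 4 mm, about 90 g. Origin: centre of its underside, z up. Stands at the start loose on the bench; any of the loose pots may go in any empty pocket.
- pot3: Small empty terracotta flower pot, open top: foot 38 mm across, tapering out to 47 mm at 37 mm height, then an upright rim band 54 mm across from 37 to 55 mm height (grip it there); wall 4 mm, about 90 g. Origin: centre of its underside, z up. Stands at the start loose on the bench; any of the loose pots may go in any empty pocket.
- jug: White ceramic jug, 85 mm high, 68 mm across, with a loop handle reaching 57 mm from its axis along its +y. Stands on the bench among the pots' places. Origin: centre of its underside. Leave it alone.
- trowel: Garden trowel lying flat at the far side of the bench, 320 mm long along its x, steel blade 70 mm wide towards +x, wooden handle 28 mm thick towards -x. Origin: under the neck, about the middle. Leave it alone.
- spanner: Steel spanner lying flat at the far side of the bench, long side along its x. Origin: underside, about the middle. Leave it alone.

How it is judged (in metres and radians):
On the way, in this order (a step that is already met when the one before it is completed fails the run):
1. a pot stands in each of the four pockets, let go, with the tray still on the bench (((distance between pot0 and pocket0 below 0.01 m and angle between the z axis of pot0 and the z axis of tray, either way round below 0.12 rad) or (distance between pot1 and pocket0 below 0.01 m and angle between the z axis of pot1 and the z axis of tray, either way round below 0.12 rad) or (distance between pot2 and pocket0 below 0.01 m and angle between the z axis of pot2 and the z axis of tray, either way round below 0.12 rad) or (distance between pot3 and pocket0 below 0.01 m and angle between the z axis of pot3 and the z axis of tray, either way round below 0.12 rad)) and ((distance between pot0 and pocket1 below 0.01 m and angle between the z axis of pot0 and the z axis of tray, either way round below 0.12 rad) or (distance between pot1 and pocket1 below 0.01 m and angle between the z axis of pot1 and the z axis of tray, either way round below 0.12 rad) or (distance between pot2 and pocket1 below 0.01 m and angle between the z axis of pot2 and the z axis of tray, either way round below 0.12 rad) or (distance between pot3 and pocket1 below 0.01 m and angle between the z axis of pot3 and the z axis of tray, either way round below 0.12 rad)) and ((distance between pot0 and pocket2 below 0.01 m and angle between the z axis of pot0 and the z axis of tray, either way round below 0.12 rad) or (distance between pot1 and pocket2 below 0.01 m and angle between the z axis of pot1 and the z axis of tray, either way round below 0.12 rad) or (distance between pot2 and pocket2 below 0.01 m and angle between the z axis of pot2 and the z axis of tray, either way round below 0.12 rad) or (distance between pot3 and pocket2 below 0.01 m and angle between the z axis of pot3 and the z axis of tray, either way round below 0.12 rad)) and ((distance between pot0 and pocket3 below 0.01 m and angle between the z axis of pot0 and the z axis of tray, either way round below 0.12 rad) or (distance between pot1 and pocket3 below 0.01 m and angle between the z axis of pot1 and the z axis of tray, either way round below 0.12 rad) or (distance between pot2 and pocket3 below 0.01 m and angle between the z axis of pot2 and the z axis of tray, either way round below 0.12 rad) or (distance between pot3 and pocket3 below 0.01 m and angle between the z axis of pot3 and the z axis of tray, either way round below 0.12 rad)) and contact force between the fingers and pot0 below 0.3 N and contact force between the fingers and pot1 below 0.3 N and contact force between the fingers and pot2 below 0.3 N and contact force between the fingers and pot3 below 0.3 N and height (world z) of tray below 0.01 m), for 0.2 s.
2. the tray is held by the fingers, level and steady, at least 9 cm above the bench with its four pots (((distance between pot0 and pocket0 below 0.01 m and angle between the z axis of pot0 and the z axis of tray, either way round below 0.12 rad) or (distance between pot1 and pocket0 below 0.01 m and angle between the z axis of pot1 and the z axis of tray, either way round below 0.12 rad) or (distance between pot2 and pocket0 below 0.01 m and angle between the z axis of pot2 and the z axis of tray, either way round below 0.12 rad) or (distance between pot3 and pocket0 below 0.01 m and angle between the z axis of pot3 and the z axis of tray, either way round below 0.12 rad)) and ((distance between pot0 and pocket1 below 0.01 m and angle between the z axis of pot0 and the z axis of tray, either way round below 0.12 rad) or (distance between pot1 and pocket1 below 0.01 m and angle between the z axis of pot1 and the z axis of tray, either way round below 0.12 rad) or (distance between pot2 and pocket1 below 0.01 m and angle between the z axis of pot2 and the z axis of tray, either way round below 0.12 rad) or (distance between pot3 and pocket1 below 0.01 m and angle between the z axis of pot3 and the z axis of tray, either way round below 0.12 rad)) and ((distance between pot0 and pocket2 below 0.01 m and angle between the z axis of pot0 and the z axis of tray, either way round below 0.12 rad) or (distance between pot1 and pocket2 below 0.01 m and angle between the z axis of pot1 and the z axis of tray, either way round below 0.12 rad) or (distance between pot2 and pocket2 below 0.01 m and angle between the z axis of pot2 and the z axis of tray, either way round below 0.12 rad) or (distance between pot3 and pocket2 below 0.01 m and angle between the z axis of pot3 and the z axis of tray, either way round below 0.12 rad)) and ((distance between pot0 and pocket3 below 0.01 m and angle between the z axis of pot0 and the z axis of tray, either way round below 0.12 rad) or (distance between pot1 and pocket3 below 0.01 m and angle between the z axis of pot1 and the z axis of tray, either way round below 0.12 rad) or (distance between pot2 and pocket3 below 0.01 m and angle between the z axis of pot2 and the z axis of tray, either way round below 0.12 rad) or (distance between pot3 and pocket3 below 0.01 m and angle between the z axis of pot3 and the z axis of tray, either way round below 0.12 rad)) and height (world z) of tray above 0.09 m and angle between tray's own z axis and vertical below 0.1 rad and contact force between the fingers and tray above 2 N and linear speed of tray below 0.03 m/s and angular speed of tray below 0.15 rad/s), for 0.3 s.
At the end, for the whole second after the job is handed in: The fingers hold the tray (over 2 N), nothing else carries it; underside over 90 mm above the bench, tilt under 0.10 rad, under 0.03 m/s and 0.15 rad/s; in every pocket a pot, untouched by the fingers, its foot within 10 mm of the pocket floor centre, upright in the tray to 0.12 rad (all of step 2 and contact force between the fingers and pot0 below 0.3 N and contact force between the fingers and pot1 below 0.3 N and contact force between the fingers and pot2 below 0.3 N and contact force between the fingers and pot3 below 0.3 N and contact force between tray and jug below 0.3 N and contact force between tray and trowel below 0.3 N and contact force between tray and spanner below 0.3 N); the arm keeps its last pose, push and grip.
It fails at once if the tray is tipped more than 0.2 rad (angle between tray's own z axis and vertical above 0.2 rad).
It fails at once if the jug is shifted more than 30 mm (distance of jug from where it was at the start of the episode above 0.03 m).
It fails at once if the trowel is shifted more than 30 mm (distance of trowel from where it was at the start of the episode above 0.03 m).
It fails at once if the spanner is shifted more than 30 mm (distance of spanner from where it was at the start of the episode above 0.03 m).
It fails at once if the jug is tipped (angle between jug's own z axis and vertical above 0.5 rad).
It also fails if it takes over 72 s, if anything falls off the work surface, if the arm or the gripper's body presses on something with over 40 N, if the wrist force passes 120 N, or if a joint passes its speed limit or range.

## Working session

There is one attempt and no reset: what is moved stays moved. The work goes in short steps, each a Python script; the robot and the scene stay as the last script left them, time stands still between calls to the robot, and variables do not carry over. Pictures are saved under pics/ and viewed, about 8 in all and at most 12, crops included, and the job is handed in when it is done.

```bash
mkdir -p pics; ls
cat > h.py <<'E'
import numpy as np, cv2
from cell import r
def snap(cam):
    c=r.get_calibration(cam); im,d=r.grab_frame(cam); return im,d,c
def pts(d,c,mask=None):
    K=np.array(c["K"]);R=np.array(c["orientation"]);e=np.array(c["eye"])
    m=(d>0) if mask is None else (mask&(d>0))
    v,u=np.nonzero(m);z=d[v,u]
    p=np.c_[(u-K[0,2])/K[0,0]*z,-(v-K[1,2])/K[1,1]*z,-z]
    return p@R.T+e,u,v
def save(im,n): cv2.imwrite("pics/"+n,cv2.cvtColor(im,cv2.COLOR_RGB2BGR))
E
python3 - <<'E'
from h import *
for cam in("top","scene"):
    im,d,c=snap(cam);save(im,cam+"0.png");print(cam,{k:np.round(v,3).tolist() if not isinstance(v,str) else v for k,v in c.items()})
    if cam=="top":
        for q in("pot1","tray","jug","tray_grip","trowel","spanner","pocket1"):
            for m in r.masks_of(cam,q):
                p,_,_=pts(d,c,m["region"]);
                if len(p): print(q,round(m["conf"],2),np.round(m["box"]),np.round(np.median(p,0),3),np.round(p.min(0),3),np.round(p.max(0),3))
print(r.sense()["t"])
E
```

```text
pics
top {'K': [[375.32, 0.0, 312.658], [0.0, 375.32, 197.464], [0.0, 0.0, 1.0]], 'eye': [0.386, -0.014, 1.148], 'orientation': [[-0.003, 0.983, -0.183], [-1.0, -0.005, -0.014], [-0.014, 0.183, 0.983]]}
pot1 0.83 [198. 186. 218. 204.] [0.592 0.328 0.036] [ 0.562  0.294 -0.003] [0.615 0.365 0.057]
pot1 0.77 [293. 194. 308. 207.] [0.584 0.047 0.039] [0.554 0.021 0.003] [0.605 0.069 0.064]
pot1 0.59 [194. 243. 218. 261.] [0.429 0.323 0.032] [ 0.405  0.29  -0.   ] [0.454 0.341 0.059]
pot1 0.53 [408. 182. 425. 201.] [ 0.608 -0.32   0.035] [ 0.578 -0.338 -0.001] [ 0.629 -0.286  0.058]
tray 0.81 [280. 170. 365. 258.] [ 0.545 -0.033  0.013] [ 0.423 -0.156 -0.006] [0.686 0.099 0.103]
jug 0.81 [393. 233. 426. 259.] [ 0.448 -0.282  0.04 ] [ 0.415 -0.331 -0.005] [ 0.485 -0.232  0.088]
tray_grip 0.67 [280. 175. 366. 254.] [ 0.543 -0.032  0.013] [ 0.425 -0.153 -0.006] [0.68  0.104 0.103]
trowel 0.81 [212. 130. 315. 156.] [0.774 0.211 0.005] [ 0.741  0.003 -0.007] [0.817 0.324 0.032]
trowel 0.73 [196. 186. 217. 204.] [0.592 0.328 0.037] [ 0.561  0.294 -0.003] [0.615 0.347 0.057]
spanner 0.53 [350. 137. 403. 150.] [ 0.772 -0.197  0.005] [ 0.753 -0.288 -0.006] [ 0.795 -0.114  0.011]
pocket1 0.85 [280. 171. 365. 251.] [ 0.544 -0.033  0.012] [ 0.428 -0.159 -0.006] [0.675 0.096 0.103]
scene {'K': [[500.169, 0.0, 316.705], [0.0, 500.169, 201.514], [0.0, 0.0, 1.0]], 'eye': [1.092, -0.763, 1.047], 'orientation': [[0.834, -0.406, 0.374], [0.552, 0.597, -0.582], [0.013, 0.692, 0.722]]}
0.45
```

Run:
```python
import cv2
a=cv2.imread("pics/top0.png")[110:280,170:450]
cv2.imwrite("pics/c1.png",cv2.resize(a,None,fx=2.8,fy=2.8,interpolation=2))
```

```text
(no output)
```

View pics/c1.png

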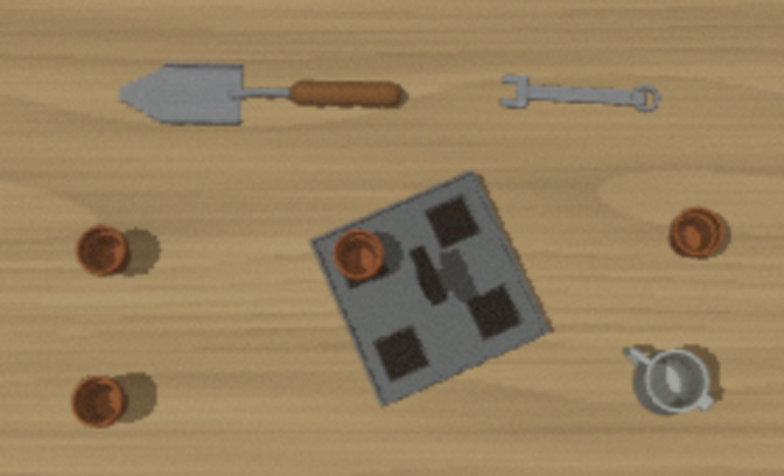

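View pics/scene0.png

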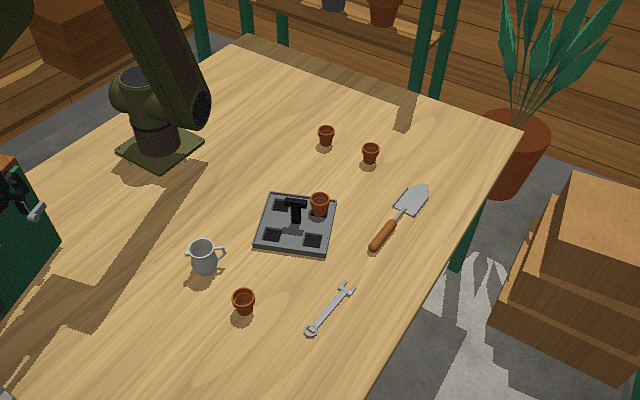

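The crop shows three loose pots: two at the left (103,250 and 100,400) and one at the right (697,232). The tray centre is near (432,282), with its bar about 24° off world x. Pot0 sits at the tray's upper left and the jug is at lower right. Next I'll refine with the wrist camera.

```bash
cat >> h.py <<'E'
from scipy.optimize import least_squares
def ori(a):
    a=np.radians(a);c,s=np.cos(a),np.sin(a); return np.array([[0,c,s],[0,s,-c],[-1,0,0]])
def bestori(p,a,sym=180):
    q=np.array(r.sense()["qpos"]);best=None
    for k in range(-4,5):
        o=ori(a+k*sym); s=r.inverse_kinematics(p,o)
        if s is not None:
            cost=np.abs(np.array(s)-q).max()
            if best is None or cost<best[0]-1: best=(cost,o)
    return best[1]
def pots(cam,d=None,c=None):
    im,d,c=snap(cam);out=[]
    for m in r.masks_of(cam,"pot1"):
        if m["conf"]<.3: continue
        p,_,_=pts(d,c,cv2.dilate(m["region"].astype(np.uint8),np.ones((5,5)))>0)
        zt=np.percentile(p[:,2],97)
        if zt<.04: continue
        t=p[(p[:,2]>zt-.006)]
        c0=np.median(t,0)[:2]
        f=lambda x:np.minimum(np.hypot(*(t[:,:2]-x).T)-.0275,0)+np.maximum(np.hypot(*(t[:,:2]-x).T)-.0275,0)
        s=least_squares(lambda x:np.hypot(*(t[:,:2]-x).T)-.025,c0,loss="soft_l1",f_scale=.002)
        out.append((round(m["conf"],2),len(t),np.round(s.x,4),round(float(zt),4),np.round(m["box"])))
    return im,d,c,out
E
python3 - <<'E'
from h import *
p=[.5,-.06,.36];r.goto(p,bestori(p,114))
im,d,c,o=pots("wrist");save(im,"w1.png");np.savez("w1.npz",d=d,im=im,**{k:np.array(v) for k,v in c.items()})
print(r.sense()["t"],c["eye"],np.round(c["orientation"],2).tolist());print(*o,sep="\n")
print("top");print(*pots("top")[3],sep="\n")
for m in r.masks_of("wrist","tray"):print(m["conf"],m["box"])
E
```

```text
2.6083 [ 0.56096164 -0.03365822  0.4290737 ] [[0.41, 0.88, 0.24], [-0.91, 0.39, 0.11], [-0.0, -0.27, 0.96]]
(0.84, 184, array([0.4279, 0.3144]), 0.0526, array([  0.,  73.,  34., 117.]))
(0.8, 691, array([0.5804, 0.0454]), 0.0611, array([232.,  33., 281.,  90.]))
(0.72, 683, array([ 0.6045, -0.3135]), 0.0543, array([509., 152., 575., 199.]))
top
(0.86, 89, array([0.428 , 0.3166]), 0.0563, array([194., 245., 214., 261.]))
(0.79, 84, array([0.5877, 0.3207]), 0.0554, array([199., 187., 218., 205.]))
(0.7, 33, array([0.467, 0.028]), 0.7091, array([290., 193., 301., 208.]))
(0.6, 77, array([ 0.6042, -0.3133]), 0.0548, array([407., 181., 426., 205.]))
0.64 [223.2, 24.0, 401.7, 194.8]
```

View pics/w1.png

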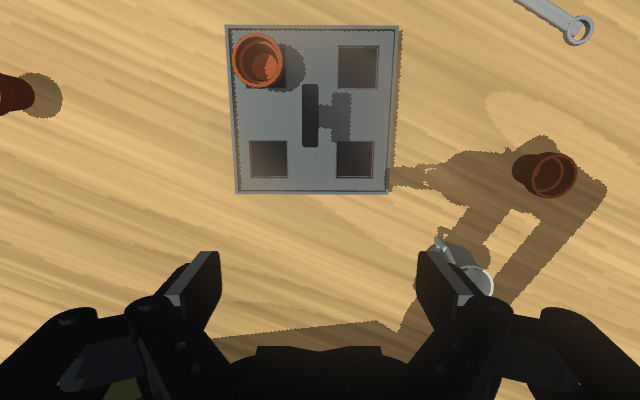

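The wrist view shows the tray at (225–400, 25–193), nearly square to the image, with pot0 at (258,60), the bar at (310,115), and empty pockets at (357,67), (268,159) and (355,159). I'll fit the tray pose from depth, and use the bar and pot0 as a cross-check.

```bash
cat >> h.py <<'E'
def trayfit(d,c,ctr=(.545,-.033)):
    p,_,_=pts(d,c); n=np.hypot(p[:,0]-ctr[0],p[:,1]-ctr[1])<.15
    p=p[n]; bench=np.median(p[np.abs(p[:,2])<.006,2]) 
    # tray plane: pts 9..26mm high; robust square fit
    t=p[(p[:,2]>.009)&(p[:,2]<.027)][:,:2].astype(np.float32)
    im=np.zeros((340,340),np.uint8); g=np.round((t-np.array(ctr))*1000/1+170).astype(int)
    g=g[((g>=0)&(g<340)).all(1)]; im[g[:,1],g[:,0]]=255
    im=cv2.morphologyEx(im,cv2.MORPH_CLOSE,np.ones((9,9))); im=cv2.morphologyEx(im,cv2.MORPH_OPEN,np.ones((15,15)))
    cs,_=cv2.findContours(im,0,2); k=max(cs,key=cv2.contourArea); R=cv2.minAreaRect(cv2.convexHull(k))
    cen=(np.array(R[0])-170)/1000+np.array(ctr)
    b=p[(p[:,2]>.09)&(p[:,2]<.11)&(np.hypot(p[:,0]-ctr[0],p[:,1]-ctr[1])<.06)][:,:2].astype(np.float32)
    B=cv2.minAreaRect((b-np.array(ctr,np.float32))*1000) if len(b)>10 else None
    if B: B=(np.round(np.array(B[0])/1000+ctr,4),np.round(B[1],1),round(B[2],1),len(b))
    return cen,R[1],R[2],B,float(bench)
E
python3 - <<'E'
from h import *
z=np.load("w1.npz");print(trayfit(z["d"],z))
im,d,c=snap("top");print(trayfit(d,c))
# look closer at each side for pots
for n,p in (("L",[.42,.27,.36]),("R",[.5,-.27,.36])):
    r.goto(p,bestori(p,80 if n=="L" else 100))
    im,d,c,o=pots("wrist");save(im,"w"+n+".png");print(n);print(*o,sep="\n")
print(r.sense()["t"])
E
```

```text
(array([ 0.55201611, -0.02788274]), (199.39572143554688, 199.1630859375), 23.782032012939453, (array([ 0.5526, -0.0279]), array([59.1, 15.5]), 23.2, 1017), -0.0005545123952256925)
(array([ 0.48818475, -0.06300327]), (51.84189987182617, 182.56298828125), 23.428691864013672, (array([ 0.5579, -0.0206]), array([29.4,  8.6]), 24.8, 24), -0.0010767340281067073)
L
(0.97, 124, array([0.5331, 0.0573]), 0.0604, array([470.,   0., 521.,  14.]))
(0.66, 498, array([0.4279, 0.3159]), 0.0551, array([254., 150., 301., 194.]))
(0.59, 592, array([0.5872, 0.3202]), 0.0549, array([216.,   1., 268.,  53.]))
R
(0.67, 608, array([ 0.6041, -0.3144]), 0.0549, array([352.,  58., 398., 111.]))
(0.39, 1329, array([ 0.5449, -0.0124]), 0.0987, array([ 29.,   2., 235., 186.]))
6.2583
```

```bash
cat >> h.py <<'E'
T=np.array([.552,-.0279]);YAW=23.6
def pocket(x,y):
    a=np.radians(YAW);return T+np.array([[np.cos(a),-np.sin(a)],[np.sin(a),np.cos(a)]])@[x,y]
def pickplace(src,dst,apick):
    Z=.097;r.move_gripper(.085)
    p=[*src,.2];o=bestori(p,apick);r.goto(p,o);r.line_to([*src,Z],velocity=.12)
    r.move_gripper(.03,40);r.pause(.2);print("w",r.sense()["width"])
    r.line_to([*src,.25],velocity=.2)
    p=[*dst,.25];o=bestori(p,YAW,90);r.goto(p,o);f0=np.array(r.sense()["contact_force"])
    r.line_to([*dst,.125],velocity=.15);r.line_to([*dst,Z+.0075],velocity=.04);r.pause(.2)
    s=r.sense();print("df",np.round(np.array(s["contact_force"])-f0,2),"w",s["width"],np.round(s["tool_pos"],4))
    r.move_gripper(.075);r.pause(.1);r.line_to([*dst,.25],velocity=.2)
def check(n):
    p=[.5,-.06,.36];r.goto(p,bestori(p,114))
    im,d,c,o=pots("wrist");save(im,n);print(trayfit(d,c));print(*o,sep="\n");print(r.sense()["t"])
E
python3 - <<'E'
from h import *
for k in((55,55),(55,-55),(-55,55),(-55,-55)):print(k,pocket(*np.array(k)/1000))
pickplace([.6041,-.3142],pocket(-.055,-.055),113)
check("p1.png")
E
```

```text
(55, 55) [0.58038075 0.04451915]
(55, -55) [ 0.62441915 -0.05628075]
(-55, 55) [0.47958085 0.00048075]
(-55, -55) [ 0.52361925 -0.10031915]
w 0.05182264480976037
df [-2.19  1.3   3.25] w 0.051894140889868136 [ 0.5234 -0.1002  0.1044]
(array([ 0.55205716, -0.02782613]), (199.4199676513672, 198.7861328125), 23.56539535522461, (array([ 0.5525, -0.0277]), array([58.9, 15.6]), 24.1, 1026), -0.0006171185317226935)
(0.69, 1026, array([ 0.5612, -0.0456]), 0.0985, array([221.,  22., 402., 197.]))
(0.64, 685, array([0.5805, 0.0453]), 0.0611, array([232.,  30., 284.,  90.]))
(0.58, 534, array([ 0.5235, -0.1001]), 0.0608, array([336., 144., 385., 191.]))
14.55
```

View pics/p1.png

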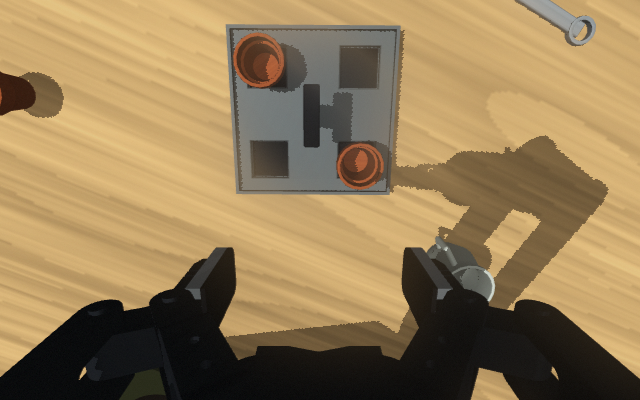

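The first pot stands in pocket3 at (360,165). Its rim is at 61 mm, the same as pot0, and the tray hasn't moved. Now the other two.

Run:
```python
from h import *
pickplace([.5874,.3203],pocket(.055,-.055),20)
pickplace([.428,.3161],pocket(-.055,.055),30)
check("p2.png")
```

```text
w 0.05106886487073662
df [0.49 2.27 1.55] w 0.05090520364770603 [ 0.6243 -0.0563  0.1043]
w 0.051602378775423285
df [-2.27 -0.41  6.19] w 0.051784680086384795 [0.4793 0.0005 0.1044]
(array([ 0.55210307, -0.02723131]), (194.1276092529297, 192.26026916503906), 69.01509857177734, (array([ 0.5523, -0.0279]), array([58.8, 15. ]), 24.1, 1002), -0.0007314544638623577)
(0.87, 538, array([4.791e-01, 2.000e-04]), 0.0609, array([238., 144., 288., 192.]))
(0.78, 683, array([0.5805, 0.0453]), 0.0611, array([233.,  28., 285.,  88.]))
(0.68, 536, array([ 0.5235, -0.1001]), 0.0609, array([336., 145., 382., 191.]))
(0.63, 676, array([ 0.624, -0.056]), 0.0609, array([339.,  36., 388.,  94.]))
33.6833
```

View pics/p2.png

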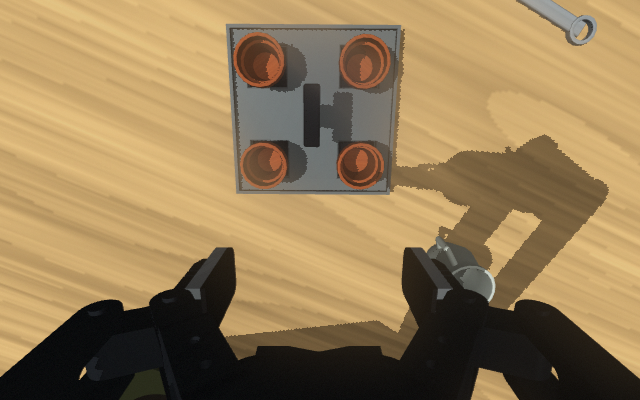

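All four pots are seated, with rims at 61 mm and each within 1 mm of its pocket centre. Now the grip and lift.

Run:
```python
from h import *
t=np.array([.5521,-.0278]);p=[*t,.25];r.goto(p,bestori(p,YAW+90));r.move_gripper(.06)
f0=np.array(r.sense()["contact_force"])
r.line_to([*t,.144],velocity=.08);r.move_gripper(.005,100);r.pause(.4)
s=r.sense();print("w",s["width"],np.round(np.array(s["contact_force"])-f0,2))
r.line_to([*t,.164],velocity=.02);r.pause(.3)
s=r.sense();print("w",s["width"],np.round(np.array(s["contact_force"])-f0,2),np.round(s["ft_torque"],2))
im,d,c=snap("wrist");q,_,_=pts(d,c)
n=(np.hypot(*(q[:,:2]-t).T)<.13)&(q[:,2]>.02)&(q[:,2]<.055);q=q[n];a=np.c_[q[:,:2]-t,np.ones(len(q))]
s_=least_squares(lambda x:a@x-q[:,2],[0,0,.034],loss="soft_l1",f_scale=.002).x;print("plane",s_)
save(im,"l1.png");print(s["t"])
```

```text
w 0.014161547222075483 [-1.61 -0.51  5.65]
w 0.01433168184858715 [ 0.58  0.35 -8.6 ] [ 0.07  0.04 -0.03]
plane [0.00132309 0.00181627 0.03262167]
38.35
```

View pics/l1.png

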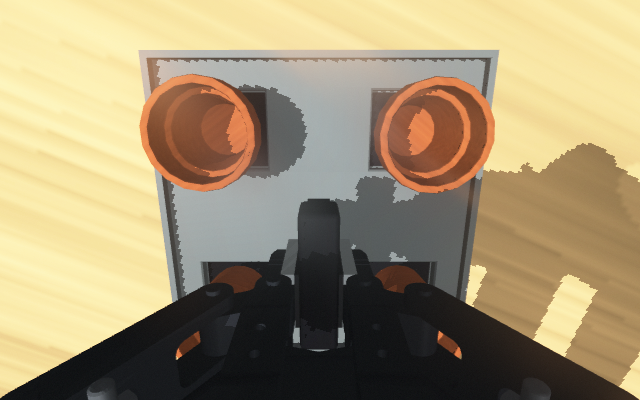

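The tray is off the bench and level: the fitted plane slope is about 0.002, the load is 8.6 N, and the pots are seated at (200,132) and (435,132). I'll lift it the rest of the way.

Run:
```python
from h import *
t=np.array([.5521,-.0278])
r.line_to([*t,.269],velocity=.04);r.pause(1)
s=r.sense();print("w",s["width"],np.round(s["contact_force"],2),np.round(s["ft_torque"],2),np.round(s["tool_pos"],4),s["t"])
im,d,c=snap("wrist");q,_,_=pts(d,c)
n=(np.hypot(*(q[:,:2]-t).T)<.13)&(q[:,2]>.12)&(q[:,2]<.155);q=q[n];a=np.c_[q[:,:2]-t,np.ones(len(q))]
print("plane",least_squares(lambda x:a@x-q[:,2],[0,0,.139],loss="soft_l1",f_scale=.002).x)
im,d,c=snap("scene");save(cv2.resize(im[120:300,180:420],None,fx=3,fy=3),"l2.png")
```

```text
w 0.01429203474670645 [-0.23 -0.03 -7.57] [-0.01  0.02  0.07] [ 0.5521 -0.0278  0.269 ] 42.175
plane [0.00134103 0.00176248 0.13766084]
```

View pics/l2.png

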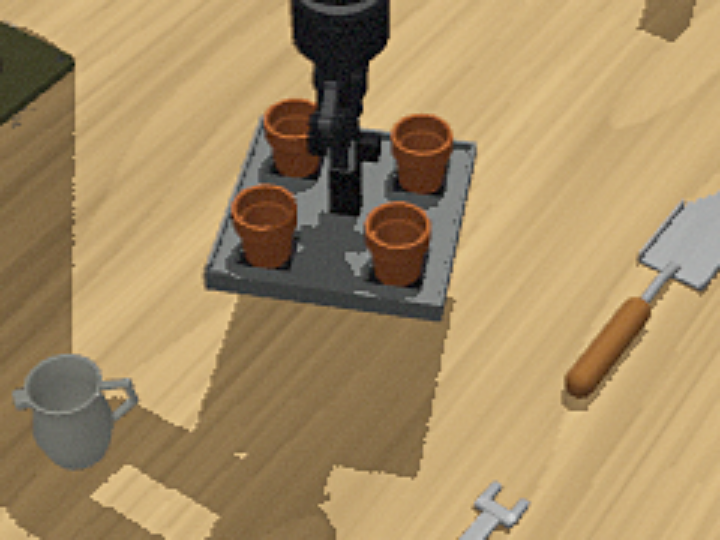

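The tray hangs level about 124 mm up, with all four pots seated at (293,140), (420,155), (265,225) and (398,245). The jug, trowel and spanner look untouched.

```bash
python3 -c "
from cell import r
print(r.sign_off())"
```

```text
the job is handed in; nothing more can be done
None
```

The three loose pots are in the empty pockets, and I handed the job in with the arm holding the tray level by its grip bar, about 12 cm above the bench. The hand-in reports no verdict, so I don't know how it was judged.

- **Pots:** before the lift, all four rims stood at 61 mm, as expected for pots resting on the pocket floors. Each pot was within about 1 mm of its pocket centre.
- **Lift:** I gripped the bar with 100 N and rose slowly, checking at 2 cm. At the end the tray floor's slope was about 0.002 rad, the underside was about 124 mm up, and the finger opening was steady at 14.3 mm. The last picture shows all four pots in place.
- **Load:** the force sensor read 8.6 N early in the lift and 7.6 N at the end. The expected weight is about 7.5 N.
- **Other objects:** the jug, trowel and spanner looked untouched in the pictures, but I didn't measure their positions again. The last view shows only part of the trowel and spanner.
- **Disagreements:** two automatic readings were wrong and I didn't use them: the top camera's tray fit, with the arm in its view, and the outline fit after the last pot went in, which put the tray's angle at 69°. The bar and pot positions agreed with the first tray measurement, so I used that, with a 0.1 mm adjustment for the lift.

The robot's clock was at about 42 s of the 72 s allowed.

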